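Show the storeman which hub goes in which box

TASK

At the parts counter, push the call button down to call the storeman, then point down with the fingers at the wheel hub that has the four upright studs, the fingertips two or three centimetres above its centre, and dwell there for two seconds. Then point down in the same way at the middle of the smaller of the two empty cardboard boxes, just above its open mouth, and finish there, still pointing. Only point: do not touch the parts or boxes, do not disturb anything else on the bench, and do not bring the fingers down over any of the other parts or the larger box.

Things in the scene. Friction and masses are not known exactly. Their poses are not given: they have to be found in the camera images.
- call (a joint): Push button of the call box: 0 up, 0.006 m fully down; a spring, about 5 N when fully down; springs back when let go.
- call_top (a point): Centre of the top face of the black round push button (40 mm diameter) on the grey call box (70 x 80 x 40 mm high) that is fixed to the bench; 58 mm above the bench when up; pushed straight down, it stands 6 mm proud of its steel collar and goes down 6 mm. The button is the only one on the bench.
- hub: The wheel hub to point at: plain steel, loose, flat flange 110 mm in diameter and 12 mm thick with a round boss 48 mm in diameter rising in the middle to 45 mm above the bench, and four upright studs 12 mm thick, also up to 45 mm, on a circle of 40 mm radius. Origin: centre of the underside; z up.
- hub_top (a point): Centre of the top of the hub's boss, 45 mm above the bench: the place to point at.
- small_box: The smaller of two open cardboard boxes, loose, 90 x 110 x 60 mm high, walls 4 mm, empty. Origin: centre of the underside; z up.
- small_box_mouth (a point): Centre of the open mouth of the smaller box, level with its rim, 60 mm above the bench: the place to point at last.
- large_box: The larger open cardboard box, 140 x 180 x 80 mm high, empty, not to be touched or pointed at. Origin: centre of the underside.
- large_box_mouth (a point): Centre of the mouth of the larger box, level with its rim, 80 mm above the bench.
- flange: Another steel hub, of the same size as the hub but without studs (four dark holes instead), 110 mm in diameter, boss up to 45 mm. Origin: centre of the underside. Leave alone.
- flange_top (a point): Centre of the top of the studless hub, 45 mm above the bench.
- pulley: Grooved steel belt pulley lying flat, 116 mm in diameter, 36 mm high. Origin: centre of the underside. Leave alone.
- pulley_top (a point): Centre of the top of the pulley, 36 mm above the bench.
- gear: Toothed steel gear lying flat, 104 mm in diameter, 36 mm high at its middle. Origin: centre of the underside. Leave alone.
- gear_top (a point): Centre of the top of the gear, 36 mm above the bench.
- bearing: Small steel bearing ring lying flat, 40 mm in diameter, 14 mm high. Origin: centre of the underside. Leave alone.
- wrench: Steel wrench, 180 mm long and 8 mm high, lying across behind the row of parts. Origin: its middle. Leave alone.
- oil_can: Standing closed can, 60 mm in diameter, 130 mm high. Origin: centre of the underside. Leave alone.
- mug: White mug, 76 mm in diameter, 85 mm high. Origin: centre of the underside. Leave alone.
Not all that is in view belongs to the job. Leave any red or turquoise look-alike of the part that bears call alone.

How it is judged:
By the outcome, as a careful person would: the job done as asked, in the order asked, and still so for the second after the job is handed in, with the robot touching nothing.
It also fails if it takes over 54 s, if anything falls off the work surface, if the arm or the gripper's body presses on something with over 40 N, if the wrist force passes 120 N, or if a joint passes its speed limit or range.

ROBOT

A 6-joint arm with a two-finger parallel gripper is mounted at the origin on the work surface. World frame = base frame: x ahead of the robot, y to its left, z up, the work surface at z = 0. Lengths are in m, angles in rad, forces in N, time in s.
With the tool pointing down it reaches from about 0.35 to 0.8 m from the base axis. Payload 7.3 kg.
Tool frame: the origin (TCP) lies between the finger pads, 19 mm behind the fingertips; this is the grasp point; z points along the fingers, y is the line along which they close (so a half turn about z gives the same grasp; the last joint's range is limited). The gripper opens to 85 mm and grips with 20 to 120 N. Pads are 22 mm wide; open, the fingers measure 114 mm over their backs; the gripper's body (76 mm by 85 mm) begins 54 mm behind the grasp point. The pads swing forward as they close: fully open they stand 13 mm farther back than shut.
Start: joints at [-1.266, 0.342, 1.524, -0, 1.275, -0.146], TCP at [0.229, -0.473, 0.25] pointing down, gripper open.
Joint ranges: [-2.53, 2.53], [-0.77, 2.02], [0.04, 2.7], [-1, 4.14], [0.28, 2.66], [-3.11, 3.11]. Speed limits (rad/s): [2.57, 2.57, 3.14, 3.14, 3.14, 3.14].

INTERFACE

Orientations are given as a rotation vector (axis times angle).
In Python, from bench import move_ptp, servo_line, movej, open_gripper, close_gripper, wait, ik, grab_frame, get_calibration, Unreachable, sign_off, current_t, current_qpos, current_qvel, current_joint_torque, current_ee_pos, current_orientation, current_ft_force, current_moment, current_width, current_grip_force gives the robot as it stands. The module is installed in compiled form; this text tells all that it offers. Calls block until the motion is done:
- move_ptp(position, orientation): joint-space move of the TCP to a pose.
- servo_line(position, attitude=None, vel=0.15, contact_N=None): straight line of the TCP; attitude=None keeps the orientation; vel is the mean speed in m/s. With contact_N (N) it stops when the force on the tool has changed by that much, and returns True; else False.
- movej(angles): joint-space move.
- open_gripper() and close_gripper(): open the fingers fully, or close them until they stop; the grip force is fixed at half the most.
- wait(seconds).
- ik(position, orientation): joint angles nearest the present ones, or None.
- grab_frame(name): name is "scene" or "top"; returns (picture, depth): 384x512x3 uint8, red, green, blue; 384x512 float32, m along the optical axis (not along the pixel's ray), 0 where there is no reading.
- get_calibration(name): a dict with "vertical_fov" (degrees; the focal length in pixels is half the picture's height over the tangent of half this angle, whatever the lens; pixels are square), "cx", "cy" (the principal point, pixels), "k1" (the pictures are not rectified: a ray, as slopes to the right and down, at radius r is drawn at 1 + k1 r^2 times it, then the intrinsics apply), "rvec" (rotation vector, rad) and "tvec" (3), from world to camera coordinates, as OpenCV has them. Camera axes: x right, y down, z forward; pixel columns grow to the right and rows downward; lengths in m; the calibration is good to about 2 mm. A picture is of the moment at which its call begins. get_calibration takes no time and is no camera call.
A pose or a line that the arm cannot do raises Unreachable and nothing moves.
- sign_off(): hands the job in; it is judged then, once.
Readings, each from a call of its own:
- current_t(): time.
- current_qpos(): joint angles.
- current_qvel(): joint speeds.
- current_joint_torque(): joint torques, N m.
- current_ee_pos(): TCP position.
- current_orientation(): TCP orientation.
- current_ft_force(): force on the tool from outside, world axes, zero at the start.
- current_moment(): the same for the moment, N m.
- current_width(): finger opening in m.
- current_grip_force(): force on a finger pad.
Only numpy, scipy, OpenCV 4.12 (cv2) and the standard library are available. Lean on these libraries where they do the work, as an engineer would, in place of code of your own. Each camera call takes 0.05 s, during which the arm holds its last target. There are 200 camera calls.

## Working session

There is one attempt and no reset: what is moved stays moved. The work goes in short steps, each a Python script; the robot and the scene stay as the last script left them, time stands still between calls to the robot, and variables do not carry over. Pictures are saved under pics/ and viewed, at most 10 in all, crops included, and the job is handed in when it is done.

```bash
mkdir -p pics; cat > h.py <<'E'
import numpy as np, cv2
from bench import *
def cam(n):
    c=get_calibration(n); f=192/np.tan(np.radians(c["vertical_fov"])/2)
    R=cv2.Rodrigues(np.array(c["rvec"],float))[0]; return f,c["cx"],c["cy"],c["k1"],R,np.array(c["tvec"],float)
def slopes(n,u,v):
    f,cx,cy,k,R,t=cam(n); d=np.stack([(np.asarray(u,float)-cx)/f,(np.asarray(v,float)-cy)/f],-1); s=d.copy()
    for _ in range(20): s=d/(1+k*(s**2).sum(-1,keepdims=True))
    return s,R,t
def plane(n,u,v,z):
    s,R,t=slopes(n,u,v); r=np.concatenate([s,np.ones(s.shape[:-1]+(1,))],-1)@R; o=-R.T@t
    return o+r*((z-o[2])/r[...,2])[...,None]
def cloud(n,depth):
    v,u=np.mgrid[:384,:512]; s,R,t=slopes(n,u,v)
    p=np.concatenate([s,np.ones(s.shape[:-1]+(1,))],-1)*depth[...,None]
    return (p-t)@R
E
python3 - <<'E'
from h import *
for n in("top","scene"):
    im,d=grab_frame(n); np.savez(n+".npz",im=im,d=d)
    cv2.imwrite(f"pics/{n}.png",cv2.resize(im[...,::-1],(800,600),interpolation=cv2.INTER_CUBIC))
    print(n,get_calibration(n))
print(current_t(),current_orientation())
E
```

```text
top {'vertical_fov': 52.32100586576684, 'cx': 252.33901531656508, 'cy': 187.75836819730597, 'k1': -0.0782319922179241, 'rvec': array([ 2.16471642, -2.21906664,  0.08802695]), 'tvec': array([-0.01105975,  0.51243292,  0.98178924])}
scene {'vertical_fov': 54.72480600695295, 'cx': 251.84437514465975, 'cy': 184.4019752253672, 'k1': -0.03841475742609766, 'rvec': array([ 0.66434558,  2.48181361, -1.37061383]), 'tvec': array([ 0.4394089 , -0.06443488,  1.30174195])}
0.1 [-3.06082103e+00 -7.01864082e-01  1.76826483e-04]
```

View pics/top.png

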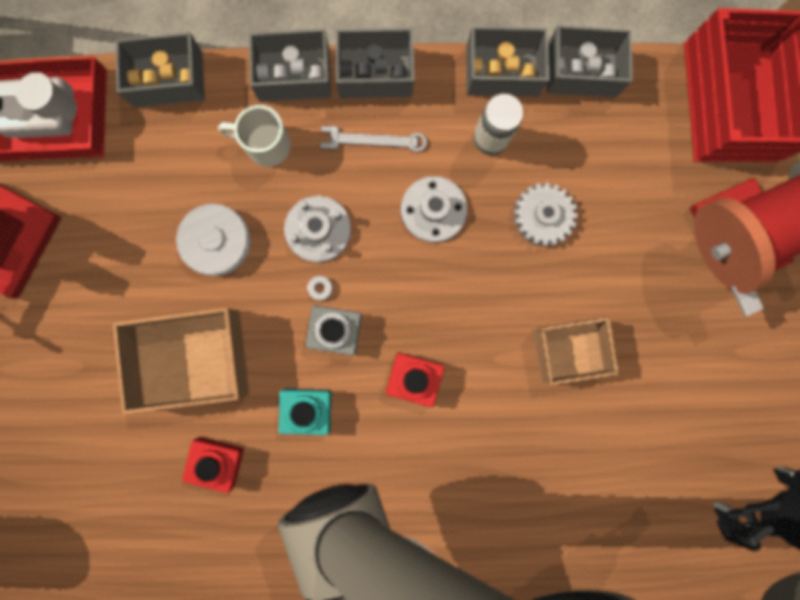

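View pics/scene.png

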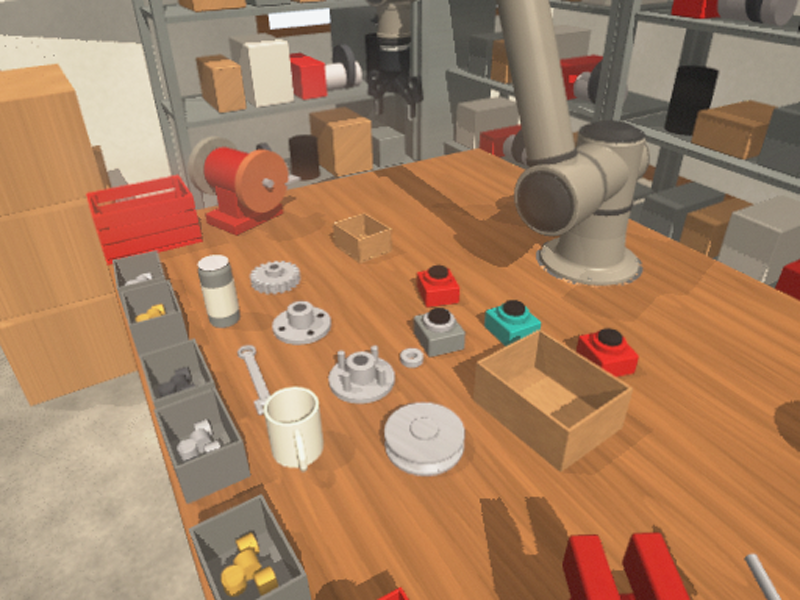

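The top view shows these candidates (800x600 pixels):
- **Buttons:** grey box (332,330), turquoise (303,413), red (416,381) and red (207,468). The grey one fits.
- **Hubs:** with upright studs (317,228), with four dark holes (435,208). The scene view shows studs on the one beside the mug, at (362,375), so that is the hub.
- **Boxes:** small (579,352), large (178,360).

Next I'll measure positions and confirm in one crop.

```bash
python3 - <<'E'
from h import *
T=np.load("top.npz");S=np.load("scene.npz")
out=[]
for n,D,bpx,hpx in(("top",T,(332,330),(316,225)),("scene",S,(439,317),(361,366))):
    im=D["im"];P=cloud(n,D["d"]);k=1.5625
    # button: dark blob nearest the seed
    m=(im.max(2)<60).astype(np.uint8); N,L,st,c=cv2.connectedComponentsWithStats(m)
    i=min((j for j in range(1,N) if st[j,4]>30),key=lambda j:np.hypot(*(c[j]-np.array(bpx)/k)))
    print(n,"button px",c[i],st[i],plane(n,*c[i],0.058), "depth z",np.median(P[L==i],0))
    # hub from depth: things above bench near seed
    h0=plane(n,*(np.array(hpx)/k),0.045); r=np.hypot(*(P[...,:2]-h0[:2]).transpose(2,0,1))
    q=P[(r<.035)&(P[...,2]>.036)&(P[...,2]<.056)]
    print(" hub seed",h0,"boss pts",len(q),(q.min(0)+q.max(0))/2,q.mean(0))
    # everything by depth: components above the bench
    for nm,px,z,R in(("small",(579,352) if n=="top" else (361,235),.06,.1),("large",(178,362) if n=="top" else (552,390),.08,.16)):
        b=plane(n,*(np.array(px)/k),z); r=np.hypot(*(P[...,:2]-b[:2]).transpose(2,0,1))
        q=P[(r<R)&(P[...,2]>z-.012)&(P[...,2]<z+.01)]
        if len(q)>5: print(" ",nm,b,len(q),q[:,2].max(),cv2.minAreaRect(q[:,:2].astype(np.float32)))
a=cv2.resize(T["im"][110:260,165:400][...,::-1],(780,498),interpolation=cv2.INTER_CUBIC)
cv2.imwrite("pics/crop.png",a)
P=cloud("top",T["d"]);print("bench z",np.median(P[270:285,200:250,2]))
E
```

```text
top button px [212.25174825 211.04195804] [206 205  14  13 143] [0.45461534 0.07611266 0.058     ] depth z [0.4546228  0.0762632  0.06114326]
 hub seed [0.62319323 0.099459   0.045     ] boss pts 293 [0.62049858 0.09749718 0.04344445] [0.62449453 0.10130472 0.04452816]
  small [ 0.40950408 -0.31165502  0.06      ] 344 0.06370594813646363 ((0.41180095076560974, -0.311996728181839), (0.09105531871318817, 0.11149100214242935), 7.1563615798950195)
  large [0.41037521 0.31124074 0.08      ] 635 0.08479711496445737 ((0.41282445192337036, 0.31761765480041504), (0.14137698709964752, 0.18323609232902527), 6.341573715209961)
scene button px [266.65625  54.     ] [263  50   7  11  32] [-0.40833036 -1.41446313  0.058     ] depth z [ 0.20432838 -0.41092042  0.33064399]
 hub seed [0.62985529 0.11716575 0.045     ] boss pts 255 [0.63330222 0.11276543 0.04250695] [0.62900188 0.11157925 0.04418527]
  small [ 0.43487958 -0.26893438  0.06      ] 221 0.06307898267854141 ((0.4152456820011139, -0.3096171021461487), (0.09296800196170807, 0.1164408028125763), 6.351781368255615)
  large [0.43504232 0.34298887 0.08      ] 1129 0.08380518265298113 ((0.41283485293388367, 0.3181343078613281), (0.1436862051486969, 0.18268799781799316), 6.54030179977417)
bench z -0.0002655451151789814
```

View pics/crop.png

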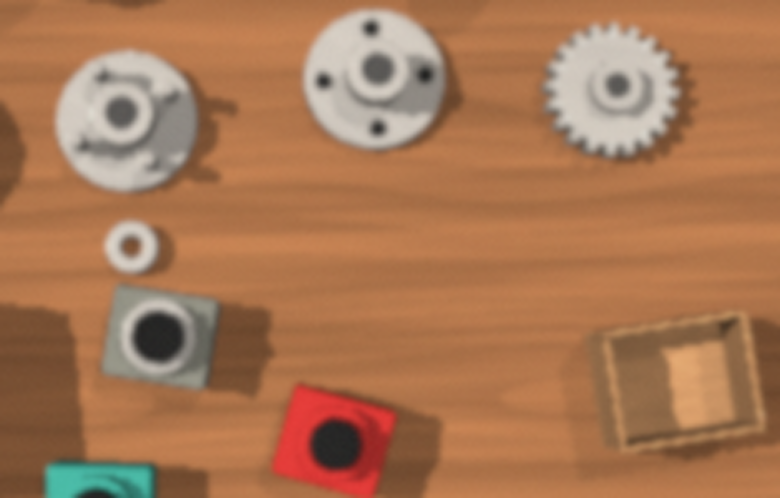

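The crop confirms the targets: the left hub at (121,112) has four upright studs, while the middle one at (377,70) only has dark holes. The grey box's black button is at (158,336), and the small box is at (683,382). I'll refine the hub centre and then press the button.

```bash
python3 - <<'E'
from h import *
T=np.load("top.npz");S=np.load("scene.npz")
print("boss ring",plane("top",165+121/3.319,110+112/3.32,.045),"flange disc",plane("top",165+127/3.319,110+121/3.32,.012))
for n,D in(("top",T),("scene",S)):
    P=cloud(n,D["d"]);c=np.array([.624,.101])
    for _ in range(5):
        r=np.hypot(*(P[...,:2]-c).transpose(2,0,1)); q=P[(r<.03)&(P[...,2]>.040)&(P[...,2]<.056)]
        c=np.array(cv2.minEnclosingCircle(q[:,:2].astype(np.float32))[0])
    print(n,c,q.mean(0),len(q))
    r=np.hypot(*(P[...,:2]-[.4546,.076]).transpose(2,0,1));q=P[(r<.03)&(P[...,2]>.053)&(P[...,2]<.07)]
    print(" button",cv2.minEnclosingCircle(q[:,:2].astype(np.float32)),np.median(q,0))
close_gripper()
servo_line([.229,-.473,.25]); servo_line([.4546,.0762,.22],vel=.22); servo_line([.4546,.0762,.095],vel=.12)
f0=current_ft_force()
hit=servo_line([.4546,.0762,.067],vel=.02,contact_N=12)
print(hit,current_ee_pos(),current_ft_force()-f0,current_width(),current_t())
wait(.4); print(current_ee_pos(),current_ft_force()-f0)
im,_=grab_frame("scene");cv2.imwrite("pics/press.png",cv2.resize(im[130:290,180:400][...,::-1],(792,576),interpolation=cv2.INTER_CUBIC))
E
```

```text
boss ring [0.62391645 0.10141637 0.045     ] flange disc [0.62281991 0.10066007 0.012     ]
top [0.62524551 0.10215566] [0.62512059 0.10191175 0.04455185] 283
 button ((0.4547739624977112, 0.07623682916164398), 0.02731243334710598) [0.45495563 0.07630522 0.06082842]
scene [0.62592667 0.10403396] [0.62694471 0.1057081  0.04530571] 198
 button ((0.4591209590435028, 0.07987388223409653), 0.026042433455586433) [0.45923782 0.08255464 0.06144405]
True [0.45459734 0.07621361 0.07470465] [-1.60640917 -0.77203831  7.79146463] -0.0002448545834823184 6.1417
[0.45459914 0.07619218 0.0746695 ] [-0.73595019 -0.08704434  8.46313369]
```

View pics/press.png

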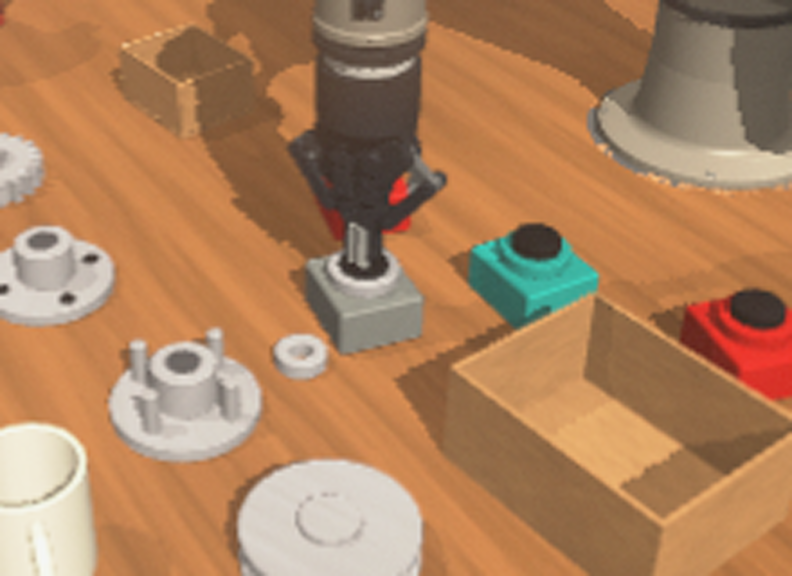

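The closed fingertips are on the black button of the grey box, at about (362,265). The force is 8.5 N, but the height suggests the button may not be fully down, so I'll press a little further.

```bash
python3 - <<'E'
from h import *
for k in range(6):
    p=current_ee_pos(); hit=servo_line([.4546,.0762,p[2]-.0015],vel=.01,contact_N=15); wait(.2)
    f=current_ft_force(); print(hit,current_ee_pos()[2],f)
    if abs(f[2])>28: break
wait(.3); print(current_t())
E
```

```text
True 0.07466746391401918 [-2.46841275  0.42733453  8.49423567]
False 0.07446914973122826 [-5.19407696 -0.29233693 19.18157386]
False 0.0744593841277898 [-6.21179626 -0.43473578 21.70095344]
False 0.07444239695844987 [-6.33131199 -1.17445805 20.99547307]
False 0.07443230779431848 [-6.1720478  -0.33247762 20.87791319]
False 0.07445140658135077 [-6.26433655 -1.25200944 21.60853245]
9.55
```

The button is at its hard stop: the force rises to 21 N with no further travel, so it is fully down. With the gripper shut, the tips are about 22 mm beyond the TCP. Next I'll release it and point at the hub.

```bash
python3 - <<'E'
from h import *
servo_line([.4546,.0762,.22],vel=.12)
servo_line([.6243,.1018,.22],vel=.15)
servo_line([.6243,.1018,.092],vel=.1)
wait(1.2); im,_=grab_frame("scene"); wait(1.6)
print(current_ee_pos(),current_ft_force(),current_t())
cv2.imwrite("pics/hub.png",cv2.resize(im[130:290,180:400][...,::-1],(792,576),interpolation=cv2.INTER_CUBIC))
E
```

```text
[0.62430789 0.10179617 0.0920034 ] [-0.30056166  1.21087114 -0.50207697] 16.5
```

View pics/hub.png

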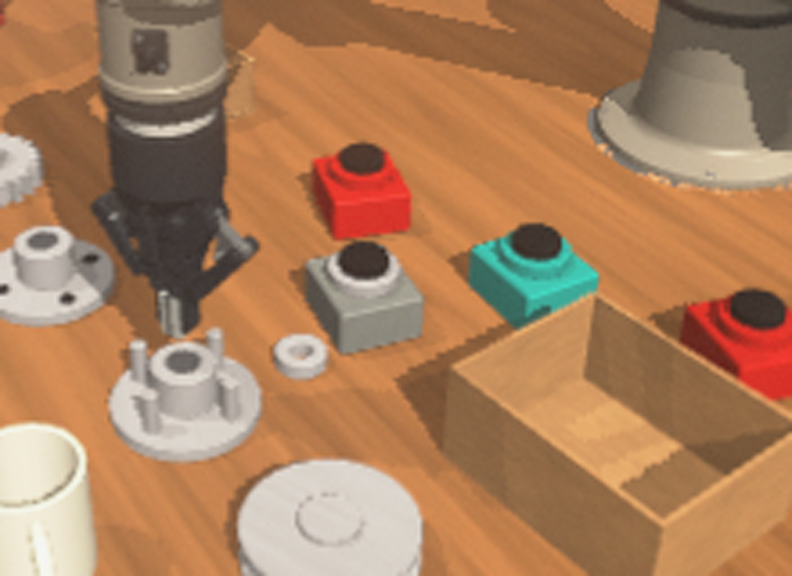

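The fingertips at (180,328) are about 2.5 cm above the boss at (183,360), the hub hasn't moved, and the button has sprung back up. The small box is next.

```bash
python3 - <<'E'
from h import *
servo_line([.6243,.1018,.25],vel=.12)
servo_line([.413,-.3112,.25],vel=.18)
servo_line([.413,-.3112,.102],vel=.1)
wait(.5); im,_=grab_frame("scene")
print(current_ee_pos(),current_ft_force(),current_t())
cv2.imwrite("pics/box.png",cv2.resize(im[100:260,150:370][...,::-1],(792,576),interpolation=cv2.INTER_CUBIC))
E
```

```text
[ 0.41300507 -0.31121108  0.10201129] [-0.61657893 -0.36960463  0.33051645] 22.875
```

View pics/box.png

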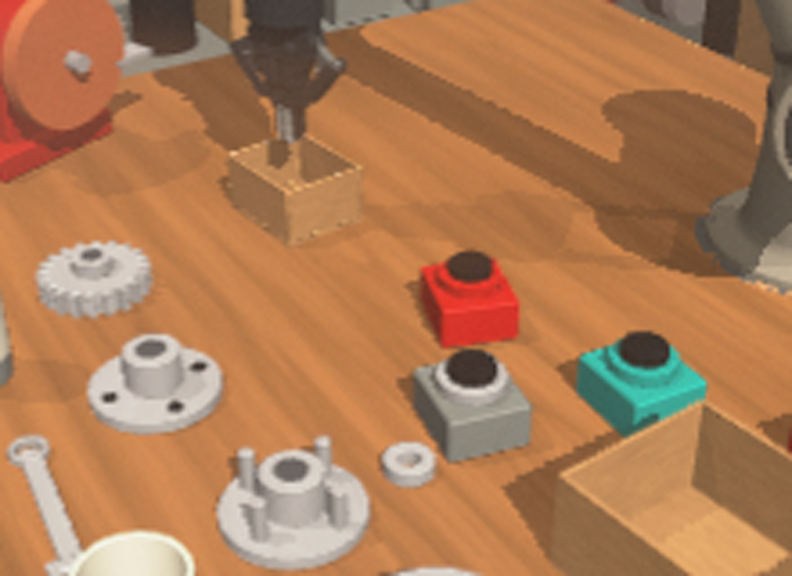

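The fingertips at (288,140) are over the middle of the small box's mouth, about 2 cm above the rim and touching nothing. Handing in.

```bash
python3 -c "
from bench import *
wait(1.5); print(sign_off(), current_t())"
```

```text
the job is handed in; nothing more can be done
the job is handed in; nothing more can be done
```

I pressed the call button fully down, pointed at the studded hub for over two seconds, then handed in at about 24 s with the fingers still pointing about 2 cm above the middle of the small box's mouth; the pictures show nothing else moved.

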